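# Empty the finishing machine's catch tray

## Robot

A 6-joint arm with a two-finger parallel gripper is mounted at the origin on the work surface. World frame = base frame: x ahead of the robot, y to its left, z up, the work surface at z = 0. Lengths are in mm, angles in rad, forces in N, time in s.
With the tool pointing down it reaches from about 250 to 775 mm from the base axis. Payload 4 kg.
Tool frame: the origin (TCP) lies midway between the tips of the shut fingers; the grasp point (between the pads) lies 19 mm behind it; z points along the fingers, y is the line along which they close (so a half turn about z gives the same grasp; the last joint's range is limited). The gripper opens to 94 mm and grips with 3 to 60 N. Pads are 16 mm wide; open, the fingers measure 119 mm over their backs; the gripper's body (75 mm by 177 mm) begins 78 mm behind the grasp point.
Start: joints at [1.058, 0.087, 1.371, -0, 1.684, -0.103], TCP at [219.146, 504.475, 205.506] pointing down, gripper open.
Joint ranges: [-3.1, 3.1], [-0.76, 2.03], [0.27, 2.55], [-1.08, 4.22], [0.17, 2.65], [-2.57, 2.57]. Speed limits (rad/s): [2.79, 2.79, 3.14, 3.14, 3.14, 3.14].

## Interface

Orientations are given as a unit quaternion [x, y, z, w].
In Python, from workcell import ctrl gives the robot as it stands. The module is installed in compiled form; this text tells all that it offers.
- The arm moves only by the tool play_rows, never from a script. Its argument "steps" is a list of rows, each an object of numbers: "tx", "ty", "tz": the shift along the tool's x, y, z in m; "turn": the turn about the tool's z in degrees; "grip": the finger opening in m, from 0 to 0.094. In form: [{"tx": .., "ty": .., "tz": .., "turn": .., "grip": ..}, ...]. A call has 1 to 8 rows; each row shifts and turns the commanded pose from where the row before left it, along the tool's axes as they then stand; what a row does not reach is not made up. A row lasts 1/10 s, in which the tool goes at most 50 mm and 8.59 degrees, less where a joint would pass 70% of its speed; a pose out of reach is approached as far as the arm can. A call is refused whole if a number of a shift passes 0.05 or a number of a turn 8.59, either way. A call with a gripper value outside its range is refused whole. The fingers move at their own pace and stop on an object; "force" is the grip in N (left out, the last holds). Time passes only in rows, so rows that do not move let the fingers close. It gives the time, the measured TCP pose, the force, the opening and the grip force at its end, in the units of the state.
- ctrl.state(): the state, without advancing time (a new reading comes with each control period).
- ctrl.camera(name): name is "scene" or "side" or "wrist"; returns the picture (480x640x3 uint8, blue, green, red); there is no depth.
- ctrl.get_calibration(name): a dict with "mtx" (3x3 intrinsics, pixels), "xyz" and "rotation" of the camera in the world; the wrist camera has in their place "mount" (4x4, takes a point from camera to tool coordinates, whose origin is the TCP and whose axes are the flange's). Camera axes: x right, y down, z forward; pixel columns grow to the right and rows downward; lengths in mm; the calibration is good to about 2 mm. A picture is of the moment at which its call begins: read the wrist's pose just before it. get_calibration takes no time and is no camera call.
- ctrl.job_done(): hands the job in; it is judged then, once.
The state is a dict: "time": time; "qpos": joint angles; "qvel": joint speeds; "tau": joint torques, N m; "tool_pos": TCP position; "tool_rot": TCP orientation; "wrist_force": force on the tool from outside, world axes, zero at the start; "moment": the same for the moment, N m; "width": finger opening in mm; "gripper_force": force on a finger pad.
Only numpy, scipy, OpenCV 4.12 (cv2) and the standard library are available. Lean on these libraries where they do the work, as an engineer would, in place of code of your own. Each camera call takes 0.05 s, during which the arm holds its last target. There are 200 camera calls.

## Task

Slide the finishing machine's guard fully open, then take the two finished castings out of its catch tray and set them down (do not drop them) in the tote, one in each compartment, each standing on its flat base. Then slide the guard gently shut until it is fully home, without slamming it. Leave the tape roll and the carton where they are.

Things in the scene. Friction and masses are not known exactly. Their poses are not given: they have to be found in the camera images.
- machine: Low grey machine fixed to the bench. Origin: on the bench under the centre of its catch bay (catch tray), 200 (x) by 260 mm (y) inside, black floor 40 mm above the bench, walls 12 mm thick, 115 mm high. Drive housing, equally high, on its +y side (y 130 to 430 mm). Guard tracks along y at x = -120 and 120 mm, top 131 mm. Motor behind housing, x 110 to 215 mm. x points away from the robot at yaw 0.
- guard (a joint): Travel (m) of the sliding guard, a flat steel-framed clear window 224 by 272 mm lying over the catch bay, its top 125 mm above the bench. 0 = fully home (bay covered), 0.25 = fully open (guard over the drive housing, bay uncovered); it opens along the machine's +y. It has a stop at both ends, stays where it is left, and takes 3 to 5 N to slide.
- guard_handle (a point): Middle of the black bar handle on top of the guard, 162 mm above the bench. The bar is 14 by 14 mm, 110 mm long along the machine's x, on a 12 mm post at each end, with 30 mm of free height beneath. With the guard shut it is at x = 0, y = -50 mm in the machine's frame; it moves with the guard. Axes as the machine's.
- bracket: Finished aluminium bracket casting, 130 to 230 g, standing in the catch bay. Flat base plate 40 mm (its x) by 70 mm (its y), 10 mm thick, with an upright lug 16 mm thick in x and 70 mm long in y along its middle, 40 mm high in all. Origin: centre of its underside; z up.
- cap: Finished aluminium round cap casting, 90 to 180 g, standing in the catch bay. Flange 50 mm across and 9 mm thick at the foot, then a plain neck 36 mm across, 40 mm high in all. Origin: centre of its underside; z up.
- tote: Loose grey open plastic tote, 0.9 kg, 280 mm (its x) by 180 mm (its y) by 60 mm high, walls and floor 5 mm thick. A 5 mm divider across its middle (at x = 0, along its y, no higher than the walls) makes two like compartments about 132 by 170 mm inside, centred at x = -69 and +69 mm. Origin: centre of its underside; z up.
- tape: Bystander: roll of black tape lying flat, 96 mm across, 45 mm high. Origin: centre of its underside.
- carton: Bystander: closed cardboard carton 70 by 110 by 60 mm high, beyond the machine. Origin: centre of its underside.

How it is judged (in metres and radians):
On the way, in this order (a step that is already met when the one before it is completed fails the run):
1. the guard is slid fully open (at least 235 mm of its 250 mm) (value of joint guard above 0.235 m), for 0.2 s.
2. both castings stand in the tote, one in each compartment, released (y of bracket in the frame of tote between -0.085 and 0.085 m and z of bracket in the frame of tote between -0.005 and 0.013 m and angle between each of bracket, cap's own z axis and vertical below 0.15 rad and y of cap in the frame of tote between -0.085 and 0.085 m and z of cap in the frame of tote between -0.005 and 0.013 m and ((x of bracket in the frame of tote between 0.01 and 0.13 m and x of cap in the frame of tote between -0.13 and -0.01 m) or (x of bracket in the frame of tote between -0.13 and -0.01 m and x of cap in the frame of tote between 0.01 and 0.13 m)) and contact force between the fingers and bracket below 0.1 N and contact force between the fingers and cap below 0.1 N), for 0.2 s.
At the end, for the whole second after the job is handed in: The guard is fully home (within 4 mm of its closed stop); both castings stand on their bases (within 0.15 rad of upright) on the tote's floor, one in each compartment, at rest; the tote stands flat on the bench (y of bracket in the frame of tote between -0.085 and 0.085 m and z of bracket in the frame of tote between -0.005 and 0.013 m and angle between each of bracket, cap's own z axis and vertical below 0.15 rad and y of cap in the frame of tote between -0.085 and 0.085 m and z of cap in the frame of tote between -0.005 and 0.013 m and ((x of bracket in the frame of tote between 0.01 and 0.13 m and x of cap in the frame of tote between -0.13 and -0.01 m) or (x of bracket in the frame of tote between -0.13 and -0.01 m and x of cap in the frame of tote between 0.01 and 0.13 m)) and linear speed of each of bracket, cap, tote below 0.02 m/s and value of joint guard below 0.004 m and angle between tote's own z axis and vertical below 0.05 rad and height (world z) of tote below 0.01 m); the robot touches nothing.
It fails at once if the bracket is dropped or thrown (it moves at over 0.8 m/s with the fingers off it, a fall of over 3 cm) (contact force between the fingers and bracket below 0.05 N and linear speed of bracket above 0.8 m/s).
It fails at once if the cap is dropped or thrown (it moves at over 0.8 m/s with the fingers off it, a fall of over 3 cm) (contact force between the fingers and cap below 0.05 N and linear speed of cap above 0.8 m/s).
It fails at once if the guard is slammed (moving faster than 0.35 m/s over the last 30 mm before its closed stop) (value of joint guard below 0.03 m and velocity of joint guard below -0.35 m/s).
It fails at once if a bystander (tape roll or carton) is shifted by more than 3 cm (distance of any of tape, carton from where it was at the start of the episode above 0.03 m).
It also fails if it takes over 72 s, if anything falls off the work surface, if the arm or the gripper's body presses on something with over 40 N, if the wrist force passes 120 N, or if a joint passes its speed limit or range.

## Working session

There is one attempt and no reset: what is moved stays moved. The work goes in short steps, Python scripts to look and compute and a tool call to move; the robot and the scene stay as the last step left them, time stands still between calls to the robot, and variables do not carry over. Pictures are saved under pics/ and viewed, at most 11 in all, crops included, and the job is handed in when it is done.

Besides the shell and the picture viewer there is one more tool, called after ">>>" as name([rows], argument=value, ...), one row to a line, values as JSON. play_rows: Moves the arm, as the interface text tells. Its arguments: {"type":"object","properties":{"steps":{"type":"array","items":{"type":"object","properties":{"tx":{"type":"number"},"ty":{"type":"number"},"tz":{"type":"number"},"turn":{"type":"number"},"grip":{"type":"number"}}}},"force":{"type":"number"}},"required":["steps"]}

```bash
mkdir -p pics; python3 - <<'E'
from workcell import ctrl
import cv2,numpy as np
s=ctrl.state();print({k:np.round(v,3).tolist() for k,v in s.items()})
for n in("scene","side","wrist"):
    cv2.imwrite(f"pics/{n}0.png",ctrl.camera(n))
    print(n,{k:np.round(v,4).tolist() for k,v in ctrl.get_calibration(n).items()})
E
```

```text
{'time': 0.0, 'qpos': [1.058, 0.088, 1.372, -0.0, 1.684, -0.103], 'qvel': [-0.001, -0.001, 0.001, -0.001, -0.001, 0.001], 'tau': [0.0, -34.018, -30.243, 0.072, 0.033, -0.0], 'tool_pos': [218.881, 503.985, 204.318], 'tool_rot': [0.203, 0.979, -0.001, -0.0], 'wrist_force': [0.245, 0.458, 0.64], 'moment': [-0.057, 0.04, -0.022], 'gripper_force': 0.0, 'width': 94.066}
scene {'mtx': [[453.3447, 0.0, 321.2098], [0.0, 453.3447, 238.3589], [0.0, 0.0, 1.0]], 'xyz': [1186.4058, -79.9044, 574.7375], 'rotation': [0.6317, 0.6443, -0.3045, -0.3052]}
side {'mtx': [[443.7255, 0.0, 320.0138], [0.0, 443.7255, 233.0259], [0.0, 0.0, 1.0]], 'xyz': [1155.6189, -554.2893, 631.5185], 'rotation': [0.8067, 0.3771, -0.1847, -0.4158]}
wrist {'mtx': [[372.8047, 0.0, 320.5121], [0.0, 372.8047, 240.4204], [0.0, 0.0, 1.0]], 'mount': [[0.0005, -0.9731, -0.2303, 66.5035], [1.0, 0.0006, -0.0001, -0.1463], [0.0002, -0.2303, 0.9731, -179.1452], [0.0, 0.0, 0.0, 1.0]]}
```

View pics/scene0.png

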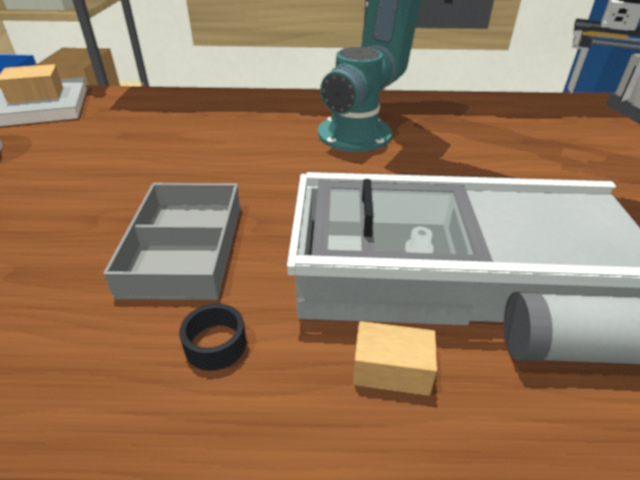

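View pics/side0.png

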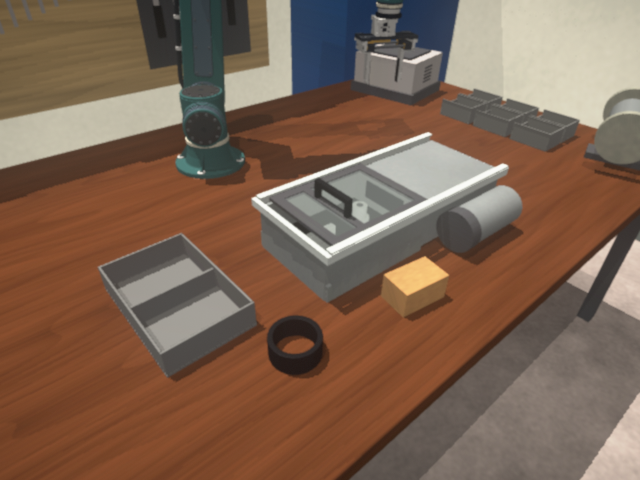

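The scene picture shows the tote at pixels (110–240, 184–300), the guard handle at (367, 181)–(369, 236), tape at (213, 337) and carton at (396, 358). The side picture agrees. I'll enlarge both for measuring.

```bash
cat > h.py <<'E'
from workcell import ctrl
import numpy as np,cv2
from scipy.spatial.transform import Rotation as R
def cam(n,s=None):
    c=ctrl.get_calibration(n);K=np.array(c['mtx'])
    if n!='wrist': return K,np.array(c['xyz']),R.from_quat(c['rotation']).as_matrix()
    M=np.array(c['mount']);A=R.from_quat(s['tool_rot']).as_matrix()
    return K,A@M[:3,3]+s['tool_pos'],A@M[:3,:3]
def px2w(n,px,z,s=None):
    K,t,Q=cam(n,s);px=np.atleast_2d(px).astype(float)
    d=np.c_[px,np.ones(len(px))]@np.linalg.inv(K).T@Q.T
    return t+d*((z-t[2])/d[:,2])[:,None]
def w2px(n,P,s=None):
    K,t,Q=cam(n,s);q=(np.atleast_2d(P)-t)@Q@K.T
    return q[:,:2]/q[:,2:]
E
python3 - <<'E'
import cv2,numpy as np
a=cv2.imread('pics/scene0.png')[165:325,105:485];b=cv2.imread('pics/side0.png')[130:380,95:515]
a=cv2.resize(a,None,fx=2.1,fy=2.1,interpolation=cv2.INTER_CUBIC)
cv2.imwrite('pics/sc.png',a)
b=cv2.resize(b,None,fx=1.9,fy=1.9,interpolation=cv2.INTER_CUBIC);cv2.imwrite('pics/sd.png',b)
E
```

```text
(no output)
```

View pics/sc.png

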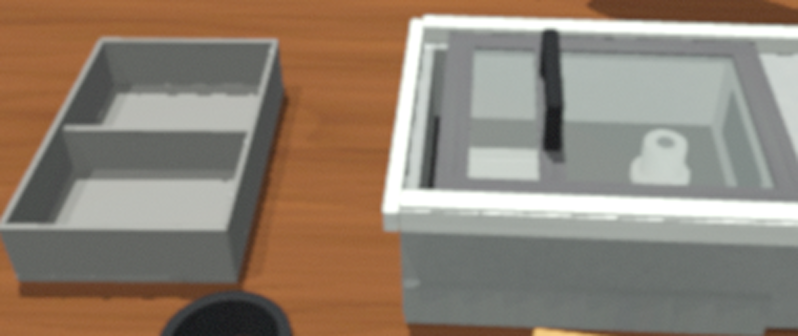

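View pics/sd.png

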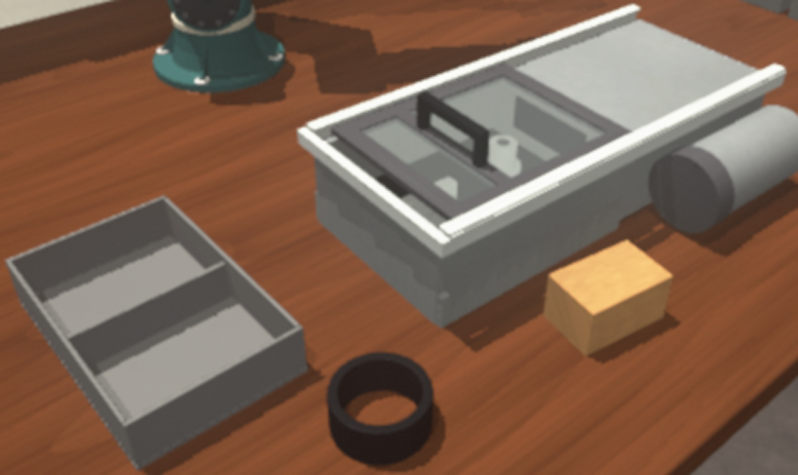

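```bash
python3 - <<'E'
from h import *
sc=lambda p:np.array(p)/2.1+[105,165]
sd=lambda p:np.array(p)/1.9+[95,130]
np.set_printoptions(precision=1,suppress=True)
print('tote sc',px2w('scene',sc([(103,39),(277,39),(3,228),(231,230)]),60)[:,:2])
print('tote sd',px2w('side',sd([(165,198),(301,329),(10,262),(128,425)]),60)[:,:2])
print('div sc',px2w('scene',sc([(67,127),(246,133)]),60)[:,:2])
print('handle sc',px2w('scene',sc([(550,30),(555,104)]),169)[:,:2])
print('handle sd',px2w('side',sd([(423,93),(483,134)]),169)[:,:2])
print('track sc L-far,L-near',px2w('scene',sc([(412,17),(387,208)]),131)[:,:2])
print('track sd',px2w('side',sd([(300,129),(446,240),(637,7),(782,68)]),131)[:,:2])
print('cap top',px2w('scene',sc([(665,138)]),80)[:,:2],px2w('side',sd([(506,143)]),80)[:,:2])
print('tape',px2w('scene',[(213,322)],45),'carton',px2w('side',sd([(610,265)]),60))
E
```

```text
tote sc [[ 374.1 -441.5]
 [ 369.  -267. ]
 [ 650.1 -436. ]
 [ 648.  -258.1]]
tote sd [[ 373.1 -271.6]
 [ 647.6 -268.1]
 [ 376.3 -445.5]
 [ 650.2 -441.5]]
div sc [[ 519.9 -429.2]
 [ 524.3 -269.4]]
handle sc [[522.   -9.1]
 [624.2 -11.9]]
handle sd [[519.3 -10.9]
 [625.6 -18.6]]
track sc L-far,L-near [[ 441.2 -125.7]
 [ 697.6 -130.2]]
track sd [[ 443.8 -128.8]
 [ 698.6 -132.9]
 [ 465.5  449.5]
 [ 708.1  440.9]]
cap top [[547.4  93.1]] [[556.6  92. ]]
tape [[ 735.7 -245.8   45. ]] carton [[773.4  32.2  60. ]]
```

View pics/wrist0.png

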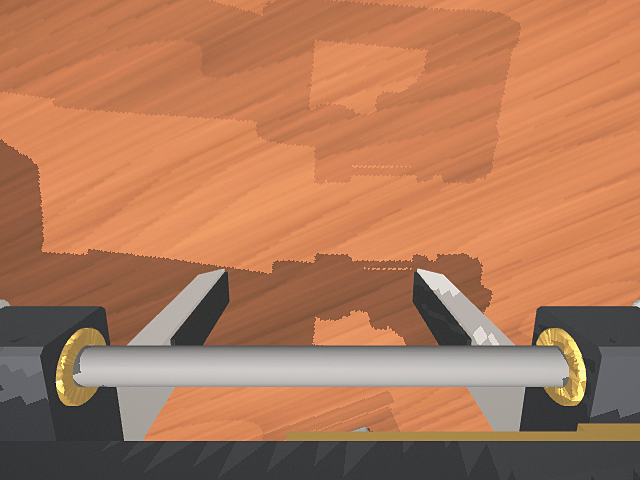

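The wrist picture only shows bare bench and the open fingers. Fits: handle at about (572, -12), machine yaw about -1.3°, tote centre about (511, -353). The guard looks about 25 mm off home already. I'll turn and head for the handle.

>>> play_rows([
  {"turn": -7.4},
  {"turn": -7.4},
  {"turn": -7.3},
  {"tx": -0.027, "ty": -0.038},
  {"tx": -0.027, "ty": -0.038},
  {"tx": -0.027, "ty": -0.038},
  {"tx": -0.027, "ty": -0.038},
  {"tx": -0.027, "ty": -0.038},
])

```text
$.steps[0]: bad value
```

>>> play_rows([
  {"tx": -0.027, "ty": -0.038},
  {"tx": -0.027, "ty": -0.038},
  {"tx": -0.027, "ty": -0.038},
  {"tx": -0.027, "ty": -0.038},
  {"tx": -0.027, "ty": -0.038},
  {"tx": -0.027, "ty": -0.038},
  {},
  {},
])

```text
$.steps[0]: bad value
```

>>> play_rows([
  {"tx": 0, "ty": 0, "tz": 0, "turn": -7.4, "grip": 0.094},
  {"tx": 0, "ty": 0, "tz": 0, "turn": -7.4, "grip": 0.094},
  {"tx": 0, "ty": 0, "tz": 0, "turn": -7.3, "grip": 0.094},
  {"tx": -0.027, "ty": -0.038, "tz": 0, "turn": 0, "grip": 0.094},
  {"tx": -0.027, "ty": -0.038, "tz": 0, "turn": 0, "grip": 0.094},
  {"tx": -0.027, "ty": -0.038, "tz": 0, "turn": 0, "grip": 0.094},
  {"tx": -0.027, "ty": -0.038, "tz": 0, "turn": 0, "grip": 0.094},
  {"tx": -0.027, "ty": -0.038, "tz": 0, "turn": 0, "grip": 0.094},
])

```text
time: 0.95
tool_pos: [350.0, 309.6, 205.2]
tool_rot: [0.012, 1.0, -0.0, -0.0]
wrist_force: [0.0, 0.5, 0.2]
width: 93.9
gripper_force: 0.0
```

>>> play_rows([
  {"tx": -0.028, "ty": -0.039, "tz": 0, "turn": 0, "grip": 0.094},
  {"tx": -0.028, "ty": -0.039, "tz": 0, "turn": 0, "grip": 0.094},
  {"tx": -0.028, "ty": -0.039, "tz": 0, "turn": 0, "grip": 0.094},
  {"tx": -0.028, "ty": -0.039, "tz": 0, "turn": 0, "grip": 0.094},
  {"tx": -0.028, "ty": -0.039, "tz": 0, "turn": 0, "grip": 0.094},
  {"tx": -0.028, "ty": -0.039, "tz": 0, "turn": 0, "grip": 0.094},
  {"tx": -0.028, "ty": -0.039, "tz": 0, "turn": 0, "grip": 0.094},
  {"tx": -0.028, "ty": -0.039, "tz": 0, "turn": 0, "grip": 0.094},
])

```text
time: 1.75
tool_pos: [566.6, -7.9, 205.1]
tool_rot: [0.012, 1.0, 0.0, -0.0]
wrist_force: [0.6, 0.9, 0.7]
width: 93.8
gripper_force: 0.0
```

>>> play_rows([
  {"tx": 0, "ty": 0, "tz": 0, "turn": 0, "grip": 0.094},
  {"tx": 0, "ty": 0, "tz": 0, "turn": 0, "grip": 0.094},
])

```text
time: 1.95
tool_pos: [565.8, -6.8, 204.4]
tool_rot: [0.013, 1.0, 0.0, -0.001]
wrist_force: [0.0, -0.2, 0.2]
width: 94.3
gripper_force: 0.0
```

```bash
python3 - <<'E'
from h import *
s=ctrl.state();print(s['tool_pos'],s['qpos'])
cv2.imwrite('pics/w1.png',ctrl.camera('wrist'))
print(w2px('wrist',[[519,-11,169],[572,-12,169],[625,-15,169]],s))
E
```

```text
[565.8343798   -6.79909694 204.42644781] [-1.12572023e-01  1.24573485e-01  1.33196224e+00  5.93271598e-04
  1.68732213e+00 -1.65709848e+00]
[[311.22747629 187.94986591]
 [312.32228655 276.05503132]
 [310.17010058 355.26787023]]
```

View pics/w1.png

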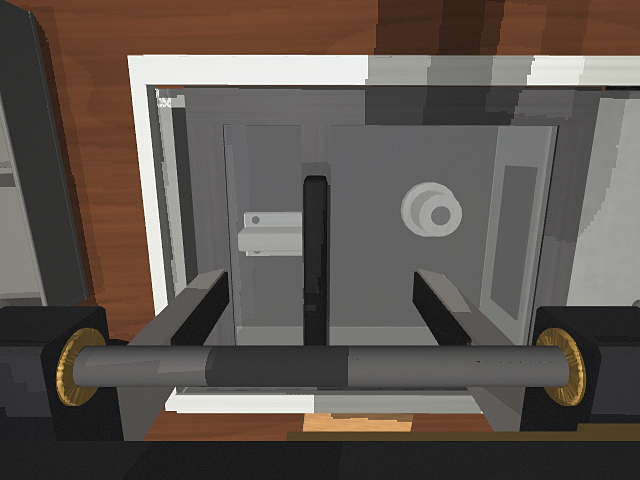

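The wrist picture shows the handle centred between the fingers (column 315, rows 176–350), the bracket lying across the left at (270, 233) and the cap at (440, 213). I'll descend and grip the bar.

>>> play_rows([
  {"tx": 0, "ty": -0.003, "tz": 0.02, "turn": 0, "grip": 0.094},
  {"tx": 0, "ty": 0, "tz": 0.022, "turn": 0, "grip": 0.094},
  {"tx": 0, "ty": 0, "tz": 0.02, "turn": 0, "grip": 0.094},
  {"tx": 0, "ty": 0, "tz": 0, "turn": 0, "grip": 0.01},
  {"tx": 0, "ty": 0, "tz": 0, "turn": 0, "grip": 0.01},
  {"tx": 0, "ty": 0, "tz": 0, "turn": 0, "grip": 0.01},
  {"tx": 0, "ty": 0, "tz": 0, "turn": 0, "grip": 0.01},
  {"tx": 0, "ty": 0, "tz": 0, "turn": 0, "grip": 0.01},
], force=20)

```text
time: 2.8
tool_pos: [566.5, -9.0, 144.8]
tool_rot: [0.012, 1.0, -0.0, 0.001]
wrist_force: [-0.5, -0.7, -0.2]
width: 57.8
gripper_force: 0.0
```

>>> play_rows([
  {"tx": 0, "ty": 0, "tz": 0.002, "turn": 0, "grip": 0.01},
  {"tx": 0, "ty": 0, "tz": 0, "turn": 0, "grip": 0.01},
  {"tx": 0, "ty": 0, "tz": 0, "turn": 0, "grip": 0.01},
  {"tx": 0, "ty": 0, "tz": 0, "turn": 0, "grip": 0.01},
  {"tx": 0, "ty": 0, "tz": 0, "turn": 0, "grip": 0.01},
  {"tx": 0, "ty": 0, "tz": 0, "turn": 0, "grip": 0.01},
  {"tx": 0, "ty": 0, "tz": 0, "turn": 0, "grip": 0.01},
  {"tx": 0, "ty": 0, "tz": 0, "turn": 0, "grip": 0.01},
])

```text
time: 3.6
tool_pos: [565.9, -9.4, 141.5]
tool_rot: [0.012, 1.0, -0.0, 0.0]
wrist_force: [0.3, -1.9, -0.6]
width: 14.0
gripper_force: 20.0
```

>>> play_rows([
  {"tx": 0, "ty": 0.012, "tz": 0, "turn": 0, "grip": 0.01},
  {"tx": 0, "ty": 0.025, "tz": 0, "turn": 0, "grip": 0.01},
  {"tx": 0, "ty": 0.03, "tz": 0, "turn": 0, "grip": 0.01},
  {"tx": 0, "ty": 0.03, "tz": 0, "turn": 0, "grip": 0.01},
  {"tx": 0, "ty": 0.03, "tz": 0, "turn": 0, "grip": 0.01},
  {"tx": 0, "ty": 0.03, "tz": 0, "turn": 0, "grip": 0.01},
  {"tx": 0, "ty": 0.02, "tz": 0, "turn": 0, "grip": 0.01},
  {"tx": 0, "ty": 0.015, "tz": 0, "turn": 0, "grip": 0.01},
])

```text
time: 4.4
tool_pos: [571.3, 183.6, 141.4]
tool_rot: [0.012, 1.0, -0.001, 0.001]
wrist_force: [2.8, -3.7, -1.8]
width: 14.0
gripper_force: 20.0
```

>>> play_rows([
  {"tx": 0, "ty": 0.01, "tz": 0, "turn": 0, "grip": 0.01},
  {"tx": 0, "ty": 0.008, "tz": 0, "turn": 0, "grip": 0.01},
  {"tx": 0, "ty": 0.005, "tz": 0, "turn": 0, "grip": 0.01},
  {"tx": 0, "ty": 0.004, "tz": 0, "turn": 0, "grip": 0.01},
  {"tx": 0, "ty": 0.004, "tz": 0, "turn": 0, "grip": 0.01},
])

```text
time: 4.9
tool_pos: [572.1, 213.3, 141.5]
tool_rot: [0.013, 1.0, -0.0, 0.001]
wrist_force: [4.1, -2.9, -2.1]
width: 13.8
gripper_force: 20.0
```

>>> play_rows([
  {"tx": 0, "ty": 0.003, "tz": 0, "turn": 0, "grip": 0.01},
  {"tx": 0, "ty": 0.003, "tz": 0, "turn": 0, "grip": 0.01},
])

```text
time: 5.1
tool_pos: [572.3, 219.2, 141.5]
tool_rot: [0.013, 1.0, -0.0, 0.001]
wrist_force: [4.2, -3.4, -1.5]
width: 13.7
gripper_force: 20.0
```

>>> play_rows([
  {"tx": 0, "ty": 0.003, "tz": 0, "turn": 0, "grip": 0.01},
  {"tx": 0, "ty": 0, "tz": 0, "turn": 0, "grip": 0.01},
])

```text
time: 5.3
tool_pos: [572.3, 220.8, 141.4]
tool_rot: [0.013, 1.0, -0.002, 0.001]
wrist_force: [3.0, -6.2, -0.8]
width: 14.1
gripper_force: 20.0
```

>>> play_rows([
  {"tx": 0, "ty": 0.003, "tz": 0, "turn": 0, "grip": 0.01},
  {"tx": 0, "ty": 0, "tz": 0, "turn": 0, "grip": 0.01},
])

```text
time: 5.5
tool_pos: [572.3, 220.7, 141.4]
tool_rot: [0.014, 1.0, -0.005, 0.0]
wrist_force: [3.3, -12.7, -0.8]
width: 13.9
gripper_force: 20.0
```

Stop found (tool y 220.7, force rising). I'll relax, release, rise and go back over the bay.

>>> play_rows([
  {"tx": 0, "ty": -0.005, "tz": 0, "turn": 0, "grip": 0.014},
  {"tx": 0, "ty": 0, "tz": 0, "turn": 0, "grip": 0.094},
  {"tx": 0, "ty": 0, "tz": 0, "turn": 0, "grip": 0.094},
  {"tx": 0, "ty": 0, "tz": 0, "turn": 0, "grip": 0.094},
  {"tx": 0, "ty": 0, "tz": -0.02, "turn": 0, "grip": 0.094},
  {"tx": 0, "ty": 0, "tz": -0.035, "turn": 0, "grip": 0.094},
  {"tx": 0, "ty": -0.03, "tz": -0.01, "turn": 0, "grip": 0.094},
  {"tx": 0, "ty": -0.045, "tz": 0, "turn": 0, "grip": 0.094},
])

```text
time: 6.3
tool_pos: [570.4, 147.9, 209.7]
tool_rot: [0.01, 1.0, 0.001, 0.003]
wrist_force: [1.1, -1.3, -0.2]
width: 66.6
gripper_force: 0.0
```

>>> play_rows([
  {"tx": 0, "ty": -0.045, "tz": 0, "turn": 0, "grip": 0.094},
  {"tx": 0, "ty": -0.045, "tz": 0, "turn": 0, "grip": 0.094},
  {"tx": 0, "ty": -0.03, "tz": 0, "turn": 0, "grip": 0.094},
  {"tx": 0, "ty": 0, "tz": 0, "turn": 0, "grip": 0.094},
  {"tx": 0, "ty": 0, "tz": 0, "turn": 0, "grip": 0.094},
])

```text
time: 6.8
tool_pos: [566.6, 26.3, 206.6]
tool_rot: [0.012, 1.0, 0.001, -0.0]
wrist_force: [-0.0, -0.1, 0.8]
width: 93.9
gripper_force: 0.0
```

```bash
python3 - <<'E'
from h import *
s=ctrl.state();print(s['tool_pos'],s['tool_rot'],s['width']);np.save('s2.npy',np.r_[s['tool_pos'],s['tool_rot']])
im=ctrl.camera('wrist');cv2.imwrite('pics/w2full.png',im);cv2.imwrite('pics/sc2.png',ctrl.camera('scene'))
cv2.imwrite('pics/w2.png',cv2.resize(im[100:340,160:480],None,fx=2.5,fy=2.5,interpolation=cv2.INTER_CUBIC))
E
```

```text
[566.56598214  26.2567356  206.5874044 ] [ 1.24090281e-02  9.99922812e-01  6.14759494e-04 -9.43675909e-05] 93.85064647606829
```

View pics/w2.png

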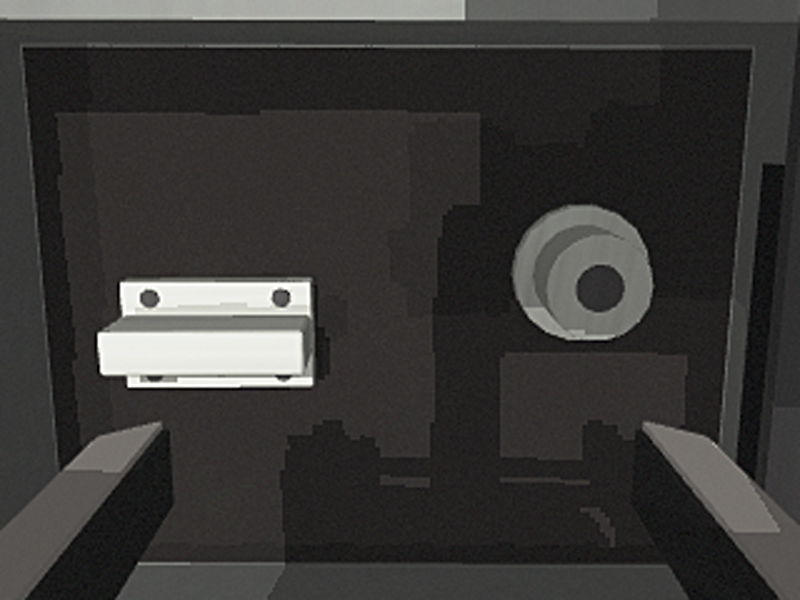

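The picture shows the bracket lug top with corners (100,332)–(303,376) in the crop, aligned with the machine's y axis, and the cap bore centre at (600, 288).

```bash
python3 - <<'E'
from h import *
a=np.load('s2.npy');s=dict(tool_pos=a[:3],tool_rot=a[3:])
c=lambda p:np.array(p)/2.5+[160,100]
np.set_printoptions(precision=1,suppress=True)
p=lambda q,z:px2w('wrist',c(q),z,s)[:,:2]
l=p([(99,332),(304,332),(302,376),(100,376)],80);print(l,l.mean(0))
l=p([(120,279),(313,278),(313,387),(128,387)],50);print(l,l.mean(0))
print(p([(600,288)],80),p([(600,285)],80),p([(582,273)],47)); print(p([(22,46),(752,47)],40))
print([np.degrees(np.arctan2(*(l[1]-l[0]))),np.degrees(np.arctan2(*(l[2]-l[3])))])
A=R.from_quat(a[3:]).as_matrix();print(A[:2,:2])
E
```

```text
[[563.3 -75. ]
 [565.   -6.3]
 [580.2  -7.7]
 [578.5 -76.2]] [571.7 -41.3]
[[550.  -75.5]
 [551.4  -5.4]
 [592.4  -7.3]
 [590.7 -76.3]] [571.1 -41.1]
[[552.5  92.6]] [[551.5  92.6]] [[552.4  92.9]]
[[ 467.7 -105.4]
 [ 474.3  152.8]]
[np.float64(1.10305556434887), np.float64(1.4107700349766088)]
[[-1.  0.]
 [ 0.  1.]]
```

>>> play_rows([
  {"tx": -0.003, "ty": -0.034, "tz": 0, "turn": 8.2, "grip": 0.094},
  {"tx": 0, "ty": 0, "tz": 0, "turn": 8.2, "grip": 0.094},
  {"tx": 0, "ty": 0, "tz": 0, "turn": 8.2, "grip": 0.094},
  {"tx": 0, "ty": 0, "tz": 0, "turn": 8.2, "grip": 0.094},
  {"tx": 0, "ty": 0, "tz": 0, "turn": 8.2, "grip": 0.094},
  {"tx": 0, "ty": 0, "tz": 0, "turn": 8.2, "grip": 0.094},
  {"tx": 0, "ty": 0, "tz": 0, "turn": 8.2, "grip": 0.094},
  {"tx": 0, "ty": 0, "tz": 0, "turn": 8.2, "grip": 0.094},
])

```text
time: 7.7
tool_pos: [569.0, -6.1, 206.4]
tool_rot: [0.553, 0.833, 0.0, -0.0]
wrist_force: [1.1, -0.3, 0.1]
width: 94.1
gripper_force: 0.0
```

>>> play_rows([
  {"tx": 0, "ty": 0, "tz": 0, "turn": 8.2, "grip": 0.08},
  {"tx": 0, "ty": 0, "tz": 0, "turn": 8.2, "grip": 0.08},
  {"tx": 0, "ty": 0, "tz": 0, "turn": 8.1, "grip": 0.08},
  {"tx": -0.03, "ty": 0.003, "tz": 0, "turn": 0, "grip": 0.08},
  {"tx": 0, "ty": 0, "tz": 0, "turn": 0, "grip": 0.08},
  {"tx": 0, "ty": 0, "tz": 0, "turn": 0, "grip": 0.08},
])

```text
time: 8.3
tool_pos: [571.2, -36.9, 206.3]
tool_rot: [0.716, 0.698, 0.0, -0.0]
wrist_force: [-0.1, 1.0, -0.4]
width: 80.0
gripper_force: 0.0
```

>>> play_rows([
  {"tx": -0.004, "ty": 0, "tz": 0.03, "turn": 0, "grip": 0.06},
  {"tx": 0, "ty": 0, "tz": 0.04, "turn": 0, "grip": 0.06},
  {"tx": 0, "ty": 0, "tz": 0.04, "turn": 0, "grip": 0.06},
  {"tx": 0, "ty": 0, "tz": 0.025, "turn": 0, "grip": 0.06},
  {"tx": 0, "ty": 0, "tz": 0.01, "turn": 0, "grip": 0.06},
  {"tx": 0, "ty": 0, "tz": 0, "turn": 0, "grip": 0.06},
  {"tx": 0, "ty": 0, "tz": 0, "turn": 0, "grip": 0.06},
])

```text
time: 9.0
tool_pos: [572.2, -41.6, 63.1]
tool_rot: [0.716, 0.698, 0.001, 0.001]
wrist_force: [-0.9, -0.4, 0.3]
width: 60.0
gripper_force: 0.0
```

>>> play_rows([
  {"tx": 0, "ty": 0, "tz": 0.008, "turn": 0, "grip": 0.06},
  {"tx": 0, "ty": 0, "tz": 0, "turn": 0, "grip": 0.01},
  {"tx": 0, "ty": 0, "tz": 0, "turn": 0, "grip": 0.01},
  {"tx": 0, "ty": 0, "tz": 0, "turn": 0, "grip": 0.01},
  {"tx": 0, "ty": 0, "tz": 0, "turn": 0, "grip": 0.01},
  {"tx": 0, "ty": 0, "tz": 0, "turn": 0, "grip": 0.01},
  {"tx": 0, "ty": 0, "tz": 0, "turn": 0, "grip": 0.01},
  {"tx": 0, "ty": 0, "tz": 0, "turn": 0, "grip": 0.01},
], force=25)

```text
time: 9.8
tool_pos: [571.2, -42.2, 53.6]
tool_rot: [0.716, 0.698, 0.0, 0.0]
wrist_force: [0.4, 0.3, -0.3]
width: 16.2
gripper_force: 25.0
```

>>> play_rows([
  {"tx": 0, "ty": 0, "tz": -0.02, "turn": 0, "grip": 0.01},
  {"tx": 0, "ty": 0, "tz": -0.03, "turn": 0, "grip": 0.01},
  {"tx": 0, "ty": 0, "tz": -0.035, "turn": 0, "grip": 0.01},
  {"tx": 0, "ty": 0, "tz": -0.035, "turn": 0, "grip": 0.01},
  {"tx": -0.015, "ty": 0, "tz": -0.01, "turn": 0, "grip": 0.01},
  {"tx": -0.03, "ty": 0.002, "tz": 0, "turn": 0, "grip": 0.01},
  {"tx": -0.035, "ty": 0.002, "tz": 0, "turn": 0, "grip": 0.01},
  {"tx": -0.035, "ty": 0.002, "tz": 0, "turn": 0, "grip": 0.01},
])

```text
time: 10.6
tool_pos: [573.0, -159.0, 181.3]
tool_rot: [0.716, 0.698, -0.001, -0.001]
wrist_force: [-0.1, 0.0, -2.4]
width: 16.2
gripper_force: 25.0
```

>>> play_rows([
  {"tx": -0.035, "ty": 0.002, "tz": 0, "turn": 0, "grip": 0.01},
  {"tx": -0.035, "ty": 0.002, "tz": 0, "turn": 0, "grip": 0.01},
  {"tx": -0.035, "ty": 0.002, "tz": 0, "turn": 0, "grip": 0.01},
  {"tx": -0.035, "ty": 0.002, "tz": 0, "turn": 0, "grip": 0.01},
  {"tx": -0.03, "ty": 0.002, "tz": 0, "turn": 0, "grip": 0.01},
  {"tx": -0.02, "ty": 0.001, "tz": 0, "turn": 0, "grip": 0.01},
  {"tx": -0.005, "ty": 0, "tz": 0, "turn": 0, "grip": 0.01},
  {"tx": 0, "ty": 0, "tz": 0, "turn": 0, "grip": 0.01},
])

```text
time: 11.4
tool_pos: [578.9, -353.2, 181.2]
tool_rot: [0.717, 0.697, -0.0, -0.002]
wrist_force: [0.2, 0.4, -2.2]
width: 15.5
gripper_force: 25.0
```

```bash
python3 - <<'E'
from h import *
s=ctrl.state();print(s['tool_pos'],s['tool_rot'],s['width'],s['gripper_force'])
cv2.imwrite('pics/w3.png',ctrl.camera('wrist'))
E
```

```text
[ 578.90537736 -353.23661691  181.2041769 ] [ 7.16791719e-01  6.97284979e-01 -2.14132027e-04 -1.80109496e-03] 15.53423159401698 24.998202323913574
```

View pics/w3.png

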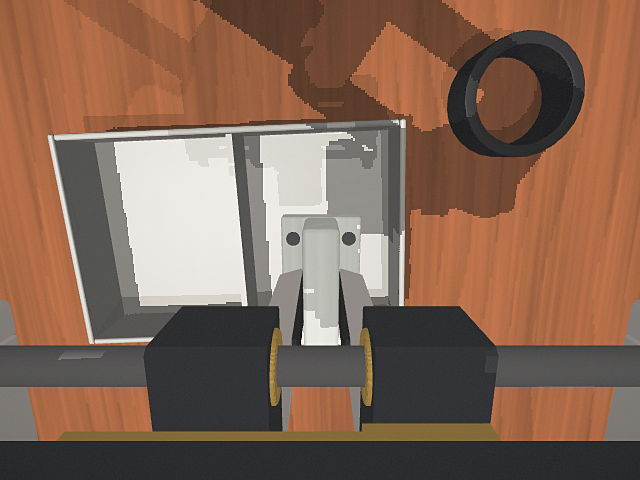

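The bracket is held upright above the tote's +x compartment (lug at (320, 270), divider at column 245, right wall at 400). I'll lower it.

>>> play_rows([
  {"tx": 0, "ty": 0, "tz": 0.025, "turn": 0, "grip": 0.01},
  {"tx": 0, "ty": 0, "tz": 0.04, "turn": 0, "grip": 0.01},
  {"tx": 0, "ty": 0, "tz": 0.04, "turn": 0, "grip": 0.01},
  {"tx": 0, "ty": 0, "tz": 0.03, "turn": 0, "grip": 0.01},
  {"tx": 0, "ty": 0, "tz": 0.015, "turn": 0, "grip": 0.01},
  {"tx": 0, "ty": 0, "tz": 0.005, "turn": 0, "grip": 0.01},
  {"tx": 0, "ty": 0, "tz": 0, "turn": 0, "grip": 0.01},
  {"tx": 0, "ty": 0, "tz": 0, "turn": 0, "grip": 0.01},
])

```text
time: 12.25
tool_pos: [581.4, -353.2, 31.1]
tool_rot: [0.716, 0.698, 0.0, 0.002]
wrist_force: [-0.1, 0.3, -1.3]
width: 15.5
gripper_force: 25.0
```

>>> play_rows([
  {"tx": 0, "ty": 0, "tz": 0.003, "turn": 0, "grip": 0.01},
  {"tx": 0, "ty": 0, "tz": 0.002, "turn": 0, "grip": 0.01},
  {"tx": 0, "ty": 0, "tz": 0, "turn": 0, "grip": 0.01},
])

```text
time: 12.55
tool_pos: [580.1, -352.6, 23.7]
tool_rot: [0.716, 0.698, 0.0, 0.0]
wrist_force: [-0.3, 1.1, -3.1]
width: 15.5
gripper_force: 25.0
```

>>> play_rows([
  {"tx": 0, "ty": 0, "tz": 0.002, "turn": 0, "grip": 0.01},
  {"tx": 0, "ty": 0, "tz": 0.002, "turn": 0, "grip": 0.01},
  {"tx": 0, "ty": 0, "tz": 0, "turn": 0, "grip": 0.01},
])

```text
time: 12.85
tool_pos: [579.7, -352.3, 18.8]
tool_rot: [0.716, 0.698, -0.0, -0.001]
wrist_force: [-0.8, 0.2, -2.4]
width: 15.7
gripper_force: 25.0
```

>>> play_rows([
  {"tx": 0, "ty": 0, "tz": 0.002, "turn": 0, "grip": 0.01},
  {"tx": 0, "ty": 0, "tz": 0, "turn": 0, "grip": 0.01},
])

```text
time: 13.05
tool_pos: [580.1, -352.6, 18.6]
tool_rot: [0.716, 0.698, 0.0, 0.0]
wrist_force: [-2.2, 0.2, 3.9]
width: 16.2
gripper_force: 25.0
```

Contact (force turned to +3.9 N). Release and rise, then back toward the cap.

>>> play_rows([
  {"tx": 0, "ty": 0, "tz": 0, "turn": 0, "grip": 0.06},
  {"tx": 0, "ty": 0, "tz": 0, "turn": 0, "grip": 0.06},
  {"tx": 0, "ty": 0, "tz": 0, "turn": 0, "grip": 0.06},
  {"tx": 0, "ty": 0, "tz": -0.015, "turn": 0, "grip": 0.06},
  {"tx": 0, "ty": 0, "tz": -0.035, "turn": 0, "grip": 0.06},
  {"tx": 0, "ty": 0, "tz": -0.045, "turn": 0, "grip": 0.06},
  {"tx": 0, "ty": 0, "tz": -0.045, "turn": 0, "grip": 0.06},
  {"tx": 0, "ty": 0, "tz": -0.035, "turn": 0, "grip": 0.06},
])

```text
time: 13.85
tool_pos: [580.6, -352.9, 197.5]
tool_rot: [0.716, 0.698, 0.0, 0.003]
wrist_force: [0.5, -0.2, 0.6]
width: 60.2
gripper_force: 0.0
```

```bash
python3 - <<'E'
from h import *
s=ctrl.state();print(s['tool_pos'],s['tool_rot'],s['width'],s['gripper_force'])
cv2.imwrite('pics/w4.png',ctrl.camera('wrist'))
E
```

```text
[ 580.64729868 -352.89653575  197.52022425] [7.16161060e-01 6.97930290e-01 4.98904779e-04 2.52927303e-03] 60.190122062829616 0.0
```

View pics/w4.png

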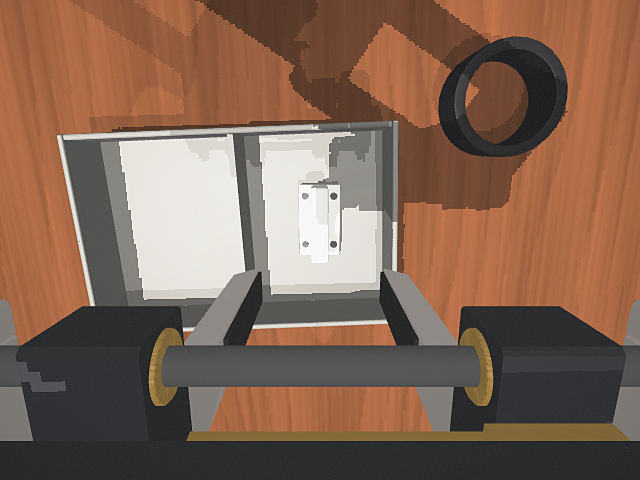

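The bracket stands in the right compartment at (320, 222). Now the cap.

>>> play_rows([
  {"tx": 0.02, "ty": -0.002, "tz": 0, "turn": 0, "grip": 0.07},
  {"tx": 0.04, "ty": -0.0035, "tz": 0, "turn": 0, "grip": 0.07},
  {"tx": 0.045, "ty": -0.004, "tz": 0, "turn": 0, "grip": 0.07},
  {"tx": 0.045, "ty": -0.004, "tz": 0, "turn": 0, "grip": 0.07},
  {"tx": 0.045, "ty": -0.004, "tz": 0, "turn": 0, "grip": 0.07},
  {"tx": 0.045, "ty": -0.004, "tz": 0, "turn": 0, "grip": 0.07},
  {"tx": 0.045, "ty": -0.004, "tz": 0, "turn": 0, "grip": 0.07},
  {"tx": 0.045, "ty": -0.004, "tz": 0, "turn": 0, "grip": 0.07},
])

```text
time: 14.7
tool_pos: [558.8, -20.1, 193.3]
tool_rot: [0.716, 0.698, 0.001, 0.001]
wrist_force: [0.1, 0.8, 0.4]
width: 70.3
gripper_force: 0.0
```

>>> play_rows([
  {"tx": 0.045, "ty": -0.004, "tz": 0, "turn": 0, "grip": 0.07},
  {"tx": 0.04, "ty": -0.004, "tz": 0, "turn": 0, "grip": 0.07},
  {"tx": 0.025, "ty": -0.002, "tz": 0, "turn": 0, "grip": 0.07},
  {"tx": 0.005, "ty": 0, "tz": 0, "turn": 0, "grip": 0.07},
  {"tx": 0, "ty": 0, "tz": 0, "turn": 0, "grip": 0.07},
  {"tx": 0, "ty": 0, "tz": 0, "turn": 0, "grip": 0.07},
])

```text
time: 15.3
tool_pos: [552.2, 92.2, 192.7]
tool_rot: [0.717, 0.698, -0.0, 0.0]
wrist_force: [0.1, -0.6, 0.3]
width: 70.0
gripper_force: 0.0
```

On target; descend 138 mm and grip.

>>> play_rows([
  {"tx": 0, "ty": 0, "tz": 0.025, "turn": 0, "grip": 0.07},
  {"tx": 0, "ty": 0, "tz": 0.04, "turn": 0, "grip": 0.07},
  {"tx": 0, "ty": 0, "tz": 0.035, "turn": 0, "grip": 0.07},
  {"tx": 0, "ty": 0, "tz": 0.025, "turn": 0, "grip": 0.07},
  {"tx": 0, "ty": 0, "tz": 0.01, "turn": 0, "grip": 0.07},
  {"tx": 0, "ty": 0, "tz": 0.002, "turn": 0, "grip": 0.07},
  {"tx": 0, "ty": 0, "tz": 0, "turn": 0, "grip": 0.07},
  {"tx": 0, "ty": 0, "tz": 0, "turn": 0, "grip": 0.07},
])

```text
time: 16.1
tool_pos: [553.6, 93.2, 57.6]
tool_rot: [0.716, 0.698, 0.001, 0.001]
wrist_force: [-0.6, -0.2, -0.8]
width: 70.1
gripper_force: 0.0
```

>>> play_rows([
  {"tx": 0, "ty": 0, "tz": 0, "turn": 0, "grip": 0.03},
  {"tx": 0, "ty": 0, "tz": 0, "turn": 0, "grip": 0.03},
  {"tx": 0, "ty": 0, "tz": 0, "turn": 0, "grip": 0.03},
  {"tx": 0, "ty": 0, "tz": 0, "turn": 0, "grip": 0.03},
  {"tx": 0, "ty": 0, "tz": 0, "turn": 0, "grip": 0.03},
  {"tx": 0, "ty": 0, "tz": 0, "turn": 0, "grip": 0.03},
], force=25)

```text
time: 16.7
tool_pos: [552.1, 93.5, 55.6]
tool_rot: [0.716, 0.698, 0.0, 0.0]
wrist_force: [-0.4, -0.2, 0.4]
width: 34.7
gripper_force: 25.0
```

>>> play_rows([
  {"tx": 0, "ty": 0, "tz": -0.015, "turn": 0, "grip": 0.03},
  {"tx": 0, "ty": 0, "tz": -0.03, "turn": 0, "grip": 0.03},
  {"tx": 0, "ty": 0, "tz": -0.04, "turn": 0, "grip": 0.03},
  {"tx": 0, "ty": 0, "tz": -0.035, "turn": 0, "grip": 0.03},
  {"tx": -0.015, "ty": -0.003, "tz": -0.01, "turn": 0, "grip": 0.03},
  {"tx": -0.03, "ty": -0.007, "tz": 0, "turn": 0, "grip": 0.03},
  {"tx": -0.04, "ty": -0.009, "tz": 0, "turn": 0, "grip": 0.03},
  {"tx": -0.045, "ty": -0.01, "tz": 0, "turn": 0, "grip": 0.03},
])

```text
time: 17.5
tool_pos: [518.3, -37.2, 184.4]
tool_rot: [0.716, 0.698, -0.001, -0.001]
wrist_force: [0.5, -0.4, -2.0]
width: 35.0
gripper_force: 25.0
```

>>> play_rows([
  {"tx": -0.045, "ty": -0.01, "tz": 0, "turn": 0, "grip": 0.03},
  {"tx": -0.045, "ty": -0.01, "tz": 0, "turn": 0, "grip": 0.03},
  {"tx": -0.045, "ty": -0.01, "tz": 0, "turn": 0, "grip": 0.03},
  {"tx": -0.045, "ty": -0.01, "tz": 0, "turn": 0, "grip": 0.03},
  {"tx": -0.045, "ty": -0.01, "tz": 0, "turn": 0, "grip": 0.03},
  {"tx": -0.04, "ty": -0.009, "tz": 0, "turn": 0, "grip": 0.03},
  {"tx": -0.035, "ty": -0.007, "tz": 0, "turn": 0, "grip": 0.03},
  {"tx": -0.02, "ty": -0.004, "tz": 0, "turn": 0, "grip": 0.03},
])

```text
time: 18.3
tool_pos: [438.7, -356.8, 183.8]
tool_rot: [0.717, 0.697, -0.001, -0.001]
wrist_force: [0.8, 0.3, -0.9]
width: 35.2
gripper_force: 25.0
```

>>> play_rows([
  {"tx": 0, "ty": 0, "tz": 0, "turn": 0, "grip": 0.03},
  {"tx": 0, "ty": 0, "tz": 0, "turn": 0, "grip": 0.03},
])

```text
time: 18.5
tool_pos: [440.3, -353.8, 184.3]
tool_rot: [0.717, 0.697, 0.0, -0.001]
wrist_force: [0.3, -0.5, -1.4]
width: 34.6
gripper_force: 25.0
```

>>> play_rows([
  {"tx": 0, "ty": 0, "tz": 0.025, "turn": 0, "grip": 0.03},
  {"tx": 0, "ty": 0, "tz": 0.04, "turn": 0, "grip": 0.03},
  {"tx": 0, "ty": 0, "tz": 0.04, "turn": 0, "grip": 0.03},
  {"tx": 0, "ty": 0, "tz": 0.03, "turn": 0, "grip": 0.03},
  {"tx": 0, "ty": 0, "tz": 0.015, "turn": 0, "grip": 0.03},
  {"tx": 0, "ty": 0, "tz": 0.005, "turn": 0, "grip": 0.03},
  {"tx": 0, "ty": 0, "tz": 0.003, "turn": 0, "grip": 0.03},
  {"tx": 0, "ty": 0, "tz": 0, "turn": 0, "grip": 0.03},
])

```text
time: 19.3
tool_pos: [442.4, -354.5, 29.0]
tool_rot: [0.716, 0.698, 0.0, 0.001]
wrist_force: [-0.2, -0.6, -1.3]
width: 35.2
gripper_force: 25.0
```

>>> play_rows([
  {"tx": 0, "ty": 0, "tz": 0.002, "turn": 0, "grip": 0.03},
  {"tx": 0, "ty": 0, "tz": 0, "turn": 0, "grip": 0.03},
])

```text
time: 19.5
tool_pos: [442.0, -354.5, 26.6]
tool_rot: [0.716, 0.698, 0.0, 0.001]
wrist_force: [0.8, 0.1, -0.6]
width: 35.2
gripper_force: 25.0
```

>>> play_rows([
  {"tx": 0, "ty": 0, "tz": 0.002, "turn": 0, "grip": 0.03},
  {"tx": 0, "ty": 0, "tz": 0.002, "turn": 0, "grip": 0.03},
  {"tx": 0, "ty": 0, "tz": 0, "turn": 0, "grip": 0.03},
])

```text
time: 19.8
tool_pos: [441.2, -353.8, 21.1]
tool_rot: [0.716, 0.698, 0.0, -0.0]
wrist_force: [0.1, 0.7, -0.9]
width: 34.7
gripper_force: 25.0
```

>>> play_rows([
  {"tx": 0, "ty": 0, "tz": 0.002, "turn": 0, "grip": 0.03},
  {"tx": 0, "ty": 0, "tz": 0, "turn": 0, "grip": 0.03},
])

```text
time: 20.0
tool_pos: [441.5, -354.0, 20.6]
tool_rot: [0.716, 0.698, 0.0, 0.0]
wrist_force: [-1.9, 2.6, 4.5]
width: 35.1
gripper_force: 25.0
```

>>> play_rows([
  {"tx": 0, "ty": 0, "tz": 0, "turn": 0, "grip": 0.065},
  {"tx": 0, "ty": 0, "tz": 0, "turn": 0, "grip": 0.065},
  {"tx": 0, "ty": 0, "tz": 0, "turn": 0, "grip": 0.065},
  {"tx": 0, "ty": 0, "tz": -0.015, "turn": 0, "grip": 0.065},
  {"tx": 0, "ty": 0, "tz": -0.035, "turn": 0, "grip": 0.065},
  {"tx": 0, "ty": 0, "tz": -0.045, "turn": 0, "grip": 0.065},
  {"tx": 0, "ty": 0, "tz": -0.045, "turn": 0, "grip": 0.065},
  {"tx": 0, "ty": 0, "tz": -0.04, "turn": 0, "grip": 0.065},
])

```text
time: 20.8
tool_pos: [441.6, -354.1, 203.2]
tool_rot: [0.716, 0.698, 0.0, 0.002]
wrist_force: [0.3, 0.4, 0.9]
width: 64.5
gripper_force: 0.0
```

```bash
python3 - <<'E'
from h import *
s=ctrl.state();print(s['tool_pos'],s['tool_rot'],s['width'])
im=ctrl.camera('wrist');cv2.imwrite('pics/w5.png',im)
E
```

```text
[ 441.64792793 -354.09344088  203.24755017] [7.16170710e-01 6.97923501e-01 1.00498279e-04 1.51355599e-03] 64.51406824179851
```

View pics/w5.png

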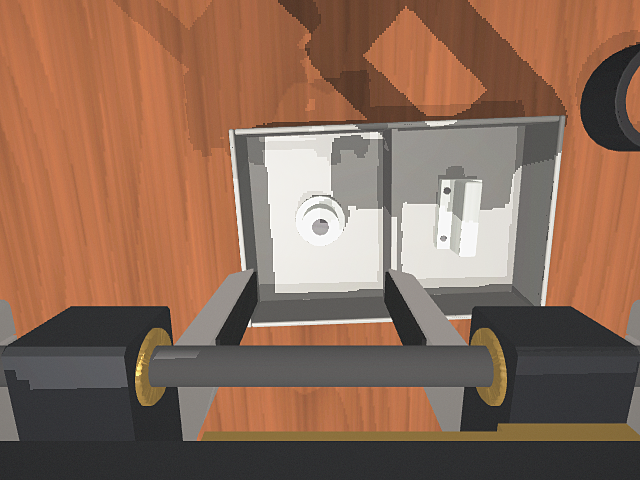

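Both castings stand, cap at (321, 222) left and bracket at (458, 215) right. Back to the handle.

>>> play_rows([
  {"tx": 0.03, "ty": 0.006, "tz": 0, "turn": 0, "grip": 0.094},
  {"tx": 0.045, "ty": 0.009, "tz": 0, "turn": 0, "grip": 0.094},
  {"tx": 0.045, "ty": 0.009, "tz": 0, "turn": 0, "grip": 0.094},
  {"tx": 0.045, "ty": 0.009, "tz": 0, "turn": 0, "grip": 0.094},
  {"tx": 0.045, "ty": 0.009, "tz": 0, "turn": 0, "grip": 0.094},
  {"tx": 0.045, "ty": 0.009, "tz": 0, "turn": 0, "grip": 0.094},
  {"tx": 0.045, "ty": 0.009, "tz": 0, "turn": 0, "grip": 0.094},
  {"tx": 0.045, "ty": 0.009, "tz": 0, "turn": 0, "grip": 0.094},
])

```text
time: 21.65
tool_pos: [519.6, -9.0, 200.6]
tool_rot: [0.716, 0.698, 0.001, 0.001]
wrist_force: [1.0, -0.3, 0.3]
width: 93.9
gripper_force: 0.0
```

>>> play_rows([
  {"tx": 0.045, "ty": 0.009, "tz": 0, "turn": 0, "grip": 0.094},
  {"tx": 0.045, "ty": 0.009, "tz": 0, "turn": 0, "grip": 0.094},
  {"tx": 0.045, "ty": 0.009, "tz": 0, "turn": 0, "grip": 0.094},
  {"tx": 0.045, "ty": 0.009, "tz": 0, "turn": 0, "grip": 0.094},
  {"tx": 0.038, "ty": 0.008, "tz": 0, "turn": 0, "grip": 0.094},
  {"tx": 0.015, "ty": 0.003, "tz": 0, "turn": 0, "grip": 0.094},
  {"tx": 0, "ty": 0, "tz": 0, "turn": -8.2, "grip": 0.094},
  {"tx": 0, "ty": 0, "tz": 0, "turn": -8.2, "grip": 0.094},
])

```text
time: 22.45
tool_pos: [572.3, 220.9, 199.8]
tool_rot: [0.607, 0.795, -0.0, 0.0]
wrist_force: [-0.1, 0.7, 0.2]
width: 94.0
gripper_force: 0.0
```

>>> play_rows([
  {"tx": 0, "ty": 0, "tz": 0, "turn": -8.2, "grip": 0.094},
  {"tx": 0, "ty": 0, "tz": 0, "turn": -8.2, "grip": 0.094},
  {"tx": 0, "ty": 0, "tz": 0, "turn": -8.2, "grip": 0.094},
  {"tx": 0, "ty": 0, "tz": 0, "turn": -8.2, "grip": 0.094},
  {"tx": 0, "ty": 0, "tz": 0, "turn": -8.2, "grip": 0.094},
  {"tx": 0, "ty": 0, "tz": 0, "turn": -8.2, "grip": 0.094},
  {"tx": 0, "ty": 0, "tz": 0, "turn": -8.2, "grip": 0.094},
  {"tx": 0, "ty": 0, "tz": 0, "turn": -8.2, "grip": 0.094},
])

```text
time: 23.25
tool_pos: [572.4, 219.8, 200.2]
tool_rot: [0.08, 0.997, -0.0, 0.0]
wrist_force: [1.2, 0.7, 0.8]
width: 94.1
gripper_force: 0.0
```

>>> play_rows([
  {"tx": 0, "ty": 0, "tz": 0, "turn": -8.1, "grip": 0.094},
  {"tx": 0, "ty": 0, "tz": 0, "turn": 0, "grip": 0.094},
  {"tx": 0, "ty": 0, "tz": 0, "turn": 0, "grip": 0.094},
])

```text
time: 23.55
tool_pos: [572.4, 220.2, 200.0]
tool_rot: [0.014, 1.0, -0.0, 0.0]
wrist_force: [-0.3, 0.2, -0.5]
width: 93.9
gripper_force: 0.0
```

>>> play_rows([
  {"tx": 0, "ty": 0, "tz": 0.02, "turn": 0, "grip": 0.094},
  {"tx": 0, "ty": 0, "tz": 0.025, "turn": 0, "grip": 0.094},
  {"tx": 0, "ty": 0, "tz": 0.013, "turn": 0, "grip": 0.094},
  {"tx": 0, "ty": 0, "tz": 0, "turn": 0, "grip": 0.094},
  {"tx": 0, "ty": 0, "tz": 0, "turn": 0, "grip": 0.01},
  {"tx": 0, "ty": 0, "tz": 0, "turn": 0, "grip": 0.01},
  {"tx": 0, "ty": 0, "tz": 0, "turn": 0, "grip": 0.01},
  {"tx": 0, "ty": 0, "tz": 0, "turn": 0, "grip": 0.01},
], force=20)

```text
time: 24.35
tool_pos: [572.8, 221.1, 142.6]
tool_rot: [0.012, 1.0, 0.0, 0.001]
wrist_force: [0.0, 0.8, 0.4]
width: 65.3
gripper_force: 0.0
```

>>> play_rows([
  {"tx": 0, "ty": 0, "tz": 0, "turn": 0, "grip": 0.01},
  {"tx": 0, "ty": 0, "tz": 0, "turn": 0, "grip": 0.01},
  {"tx": 0, "ty": 0, "tz": 0, "turn": 0, "grip": 0.01},
  {"tx": 0, "ty": 0, "tz": 0, "turn": 0, "grip": 0.01},
  {"tx": 0, "ty": 0, "tz": 0, "turn": 0, "grip": 0.01},
  {"tx": 0, "ty": 0, "tz": 0, "turn": 0, "grip": 0.01},
  {"tx": 0, "ty": 0, "tz": 0, "turn": 0, "grip": 0.01},
  {"tx": 0, "ty": 0, "tz": 0, "turn": 0, "grip": 0.01},
])

```text
time: 25.15
tool_pos: [572.3, 220.7, 141.4]
tool_rot: [0.012, 1.0, -0.0, -0.0]
wrist_force: [-0.1, -0.6, 0.3]
width: 13.9
gripper_force: 20.0
```

Gripped. Slide back: total 250 mm, slow at the end.

>>> play_rows([
  {"tx": 0, "ty": -0.012, "tz": 0, "turn": 0, "grip": 0.01},
  {"tx": 0, "ty": -0.025, "tz": 0, "turn": 0, "grip": 0.01},
  {"tx": 0, "ty": -0.03, "tz": 0, "turn": 0, "grip": 0.01},
  {"tx": 0, "ty": -0.03, "tz": 0, "turn": 0, "grip": 0.01},
  {"tx": 0, "ty": -0.03, "tz": 0, "turn": 0, "grip": 0.01},
  {"tx": 0, "ty": -0.03, "tz": 0, "turn": 0, "grip": 0.01},
  {"tx": 0, "ty": -0.02, "tz": 0, "turn": 0, "grip": 0.01},
  {"tx": 0, "ty": -0.015, "tz": 0, "turn": 0, "grip": 0.01},
])

```text
time: 25.95
tool_pos: [566.9, 28.3, 141.4]
tool_rot: [0.012, 1.0, 0.001, -0.001]
wrist_force: [-1.0, 4.4, -0.4]
width: 14.1
gripper_force: 20.0
```

>>> play_rows([
  {"tx": 0, "ty": -0.01, "tz": 0, "turn": 0, "grip": 0.01},
  {"tx": 0, "ty": -0.01, "tz": 0, "turn": 0, "grip": 0.01},
  {"tx": 0, "ty": -0.008, "tz": 0, "turn": 0, "grip": 0.01},
  {"tx": 0, "ty": -0.006, "tz": 0, "turn": 0, "grip": 0.01},
  {"tx": 0, "ty": -0.006, "tz": 0, "turn": 0, "grip": 0.01},
  {"tx": 0, "ty": -0.006, "tz": 0, "turn": 0, "grip": 0.01},
  {"tx": 0, "ty": -0.005, "tz": 0, "turn": 0, "grip": 0.01},
  {"tx": 0, "ty": 0, "tz": 0, "turn": 0, "grip": 0.01},
])

```text
time: 26.75
tool_pos: [565.5, -23.0, 141.4]
tool_rot: [0.012, 1.0, -0.001, -0.001]
wrist_force: [-5.1, 0.9, 2.8]
width: 13.7
gripper_force: 20.0
```

>>> play_rows([
  {"tx": 0, "ty": -0.003, "tz": 0, "turn": 0, "grip": 0.01},
  {"tx": 0, "ty": -0.002, "tz": 0, "turn": 0, "grip": 0.01},
  {"tx": 0, "ty": -0.002, "tz": 0, "turn": 0, "grip": 0.01},
  {"tx": 0, "ty": 0, "tz": 0, "turn": 0, "grip": 0.01},
])

```text
time: 27.15
tool_pos: [565.3, -29.1, 141.4]
tool_rot: [0.012, 1.0, -0.0, -0.001]
wrist_force: [-4.8, 2.0, 1.4]
width: 13.8
gripper_force: 20.0
```

>>> play_rows([
  {"tx": 0, "ty": -0.003, "tz": 0, "turn": 0, "grip": 0.01},
  {"tx": 0, "ty": 0, "tz": 0, "turn": 0, "grip": 0.01},
])

```text
time: 27.35
tool_pos: [565.3, -29.0, 141.4]
tool_rot: [0.011, 1.0, 0.003, -0.001]
wrist_force: [-5.1, 8.4, 2.5]
width: 13.7
gripper_force: 20.0
```

At the stop (tool y -29, force rising, 250 mm travelled). Relax slightly, release, rise.

>>> play_rows([
  {"tx": 0, "ty": 0.002, "tz": 0, "turn": 0, "grip": 0.014},
  {"tx": 0, "ty": 0, "tz": 0, "turn": 0, "grip": 0.06},
  {"tx": 0, "ty": 0, "tz": 0, "turn": 0, "grip": 0.06},
  {"tx": 0, "ty": 0, "tz": 0, "turn": 0, "grip": 0.06},
  {"tx": 0, "ty": 0, "tz": 0, "turn": 0, "grip": 0.06},
  {"tx": 0, "ty": 0, "tz": -0.015, "turn": 0, "grip": 0.06},
  {"tx": 0, "ty": 0, "tz": -0.04, "turn": 0, "grip": 0.06},
  {"tx": 0, "ty": 0, "tz": -0.045, "turn": 0, "grip": 0.06},
])

```text
time: 28.15
tool_pos: [565.5, -30.1, 241.9]
tool_rot: [0.012, 1.0, 0.0, -0.001]
wrist_force: [0.3, -0.1, 1.1]
width: 59.9
gripper_force: 0.0
```

>>> play_rows([
  {"tx": 0, "ty": 0, "tz": -0.03, "turn": 0, "grip": 0.06},
  {"tx": 0, "ty": 0, "tz": 0, "turn": 0, "grip": 0.06},
  {"tx": 0, "ty": 0, "tz": 0, "turn": 0, "grip": 0.06},
])

```text
time: 28.45
tool_pos: [566.8, -30.2, 273.1]
tool_rot: [0.012, 1.0, -0.0, 0.002]
wrist_force: [0.9, 0.0, -0.9]
width: 60.2
gripper_force: 0.0
```

```bash
python3 - <<'E'
from h import *
s=ctrl.state();print(s['tool_pos'],s['width'])
cv2.imwrite('pics/f.png',ctrl.camera('side'))
E
```

```text
[566.76232179 -30.23982126 273.12450265] 60.196858606135656
```

View pics/f.png

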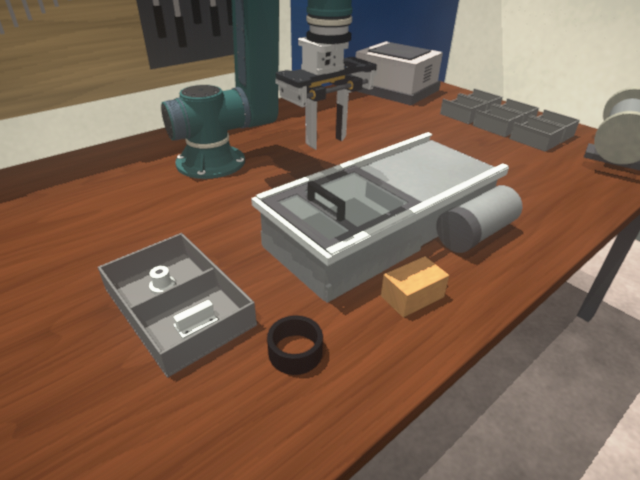

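The side picture shows the guard home with no gap left at (300, 225). The cap at (160, 278) and bracket at (195, 318) stand in separate compartments, the tape and carton have not moved, and the arm is clear. I'm handing in.

```bash
python3 -c "
from workcell import ctrl
print(ctrl.job_done())"
```

```text
the job is handed in; nothing more can be done
None
```

I handed the job in at about 28.5 s of the 72 s limit: guard slid fully open then gently shut to its stop, cap and bracket standing in separate tote compartments, tape roll and carton not moved; no verdict came back.

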